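# Pin the weld fixture and hold its spark guard open

### The job

A workmate is about to tack a bracket in the weld fixture. First stand the red-headed locating pin from the rack fully home in the bore of the yellow block beside the spark guard and let go of it; then raise the yellow spark guard by its black bar handle and hold it open at 60 degrees, pointer in the green of the quadrant - it falls shut by itself, so finish while still holding it there. Leave the other pins and everything else on the bench where they are.

Things in the scene. Friction and masses are not known exactly. Their poses are not given: they have to be found in the camera images.
- pin: Steel dowel pin, 16 mm diameter, 90 mm long in all, 120 g, standing upright in one of the three rack holes (which one varies); its top 30 mm is a red head of 24 mm diameter to grip. Origin: centre of its foot (underside); z runs up the pin. The foot has a 3 mm chamfer. This is the one to use. In the rack its foot is 15 mm above the table.
- bore (a point): Centre of the mouth of the blind bore in the yellow locating block (60 x 60 mm, its top is 57 mm above the table) at the fixture's -y end. The bore is round, 18 mm across, 30 mm deep, with a 2 mm chamfer, vertical. Axes as the fixture's.
- fixture: Weld fixture bolted to the table: steel base plate 260 (x) x 400 (y) x 12 mm, a blue housing 90 mm high under the spark guard on its +y half, the yellow block at (-40, -130) mm. Origin: centre of the plate's underside; x points away from the robot, towards the hinge; y to the robot's left, along the hinge.
- hinge (a joint): Opening angle of the spark guard in rad: 0 shut (level), 1.48 at its stop; 60 degrees = 1.047. Gravity and a weak spring shut it from any angle: the handle needs about 2 to 5 N of lift. The hinge lies along the fixture's y at the guard's far (+x) edge, so the handle swings up and away from the robot.
- hinge_axis (a point): Fixed point on the hinge axis, midway along the guard: at (90, 70, 96) mm in the fixture's frame, 96 mm above the table. With the guard at angle A the handle is 230 sin A mm above it and 230 cos A mm from it towards the robot (the fixture's -x).
- handle (a point): Middle of the guard's black bar handle: round bar 14 mm thick, 134 mm long, parallel to the hinge, 230 mm from its axis, 50 mm clear of the guard's near edge on two 10 mm posts 60 mm either side of the middle. Shut, it is 96 mm above the table. A vertical gripper can pinch it from above, closing along the fixture's x; the bar turns between the pads as the guard swings.
- guard: Spark guard, 0.3 to 0.6 kg: yellow frame 180 (x) x 220 (y) x 12 mm, amber window, 30 mm skirt under its near edge, and at its +y edge a red pointer over a fixed upright quadrant (arc of 140 mm radius about the hinge, top 240 mm above the table) that is green from 52 to 68 degrees. Origin on the hinge axis, midway; shut, it extends from there to -x.
- rack: Fixed aluminium pin rack 180 (x) x 45 (y) x 35 mm high, three 18 mm holes 20 mm deep in a row along its x, 65 mm apart. Origin: centre of its underside.
- pin_blue: Steel dowel pin, 16 mm diameter, 90 mm long in all, 120 g, standing upright in one of the three rack holes (which one varies); its top 30 mm is a blue head of 24 mm diameter to grip. Origin: centre of its foot (underside); z runs up the pin. The foot has a 3 mm chamfer. Not needed: leave it where it is.
- pin_black: Steel dowel pin, 16 mm diameter, 90 mm long in all, 120 g, standing upright in one of the three rack holes (which one varies); its top 30 mm is a black head of 24 mm diameter to grip. Origin: centre of its foot (underside); z runs up the pin. The foot has a 3 mm chamfer. Not needed: leave it where it is.
- hammer: Hammer 220 mm long lying on the bench at the left, 30 mm high. Origin: under its middle. Not needed: leave it where it is.
- wrench: Steel spanner 180 mm long, 8 mm high, lying in front of the fixture. Origin: under its middle. Not needed: leave it where it is.
- spray_can: Spray can 62 mm across, 190 mm high, to the right of the rack. Origin: centre of its underside. Not needed: leave it where it is.
- bracket: Loose steel angle bracket 70 x 50 mm, 50 mm high, at the right. Origin: under its middle. Not needed: leave it where it is.
- drill: Cordless drill standing on its battery (120 x 78 mm, 200 mm high) to the left of the fixture. Origin: under its battery's middle. Not needed: leave it where it is.
Mind the look-alikes: they are no part of the job. What is shaped like the pin but pink or turquoise is not meant.

How it is judged:
By the outcome, as a careful person would: the job done as asked, in the order asked, and still so for the second after the job is handed in, while the arm keeps its last pose, push and grip.
It also fails if it takes over 54 s, if anything falls off the work surface, if the arm or the gripper's body presses on something with over 40 N, if the wrist force passes 120 N, or if a joint passes its speed limit or range.

### The arm

A 6-joint arm with a two-finger parallel gripper is mounted at the origin on the work surface. World frame = base frame: x ahead of the robot, y to its left, z up, the work surface at z = 0. Lengths are in m, angles in degrees, forces in N, time in s.
With the tool pointing down it reaches from about 0.35 to 0.875 m from the base axis. Payload 4.2 kg.
Tool frame: the origin (TCP) lies between the finger pads, 19 mm behind the fingertips; this is the grasp point; z points along the fingers, y is the direction in which the jaws open and shut (so a half turn about z gives the same grasp; the last joint's range is limited). The gripper opens to 87 mm and grips with 3 to 60 N. Pads are 19 mm wide; open, the fingers measure 117 mm over their backs; the gripper's body (75 mm by 190 mm) begins 51 mm behind the grasp point.
Start: joints at [88.327, 22.042, 0.453, 0, -68.411, -14.817], TCP at [0.177, 0.599, 0.241] pointing down, gripper open.
Joint ranges: [-179.83, 179.83], [-69.29, 118.12], [-61.27, 80.66], [-181.25, 117.63], [-171.15, -9.14], [-177.46, 177.46]. Speed limits (degrees/s): [159.86, 159.86, 180, 180, 180, 180].

### API

Orientations are given as a 3x3 rotation matrix whose columns are the frame's x, y, z axes.
In Python, from station import r, vision, finish_job gives the robot as it stands.
- The arm moves only by the shell command python3 -m jog 'ROWS'. ROWS is a JSON object of lists of equal length, an entry for each row: "rot": the turn, a rotation vector about the world's x, y, z in degrees, a list of three; "delta_pos": the shift along the world's x, y, z in mm, a list of three; "grip": the opening in per cent of the stroke, from 0 (shut) to 100 (fully open). A call has 1 to 10 rows; each row shifts and turns the commanded pose from where the row before left it; what a row does not reach is not made up. A row lasts 1/12 s, in which the tool goes at most 41.7 mm and 7.16 degrees, less where a joint would pass 70% of its speed; a pose out of reach is approached as far as the arm can. A call with a gripper value outside its range is refused whole. The fingers move at their own pace and stop on an object; the grip force is fixed at half the most. Time passes only in rows, so rows that do not move let the fingers close. It gives the time, the measured TCP pose, the force and the opening at its end, in the units of the state.
- r.sense(): the state, without advancing time (a new reading comes with each control period).
- vision.capture(name): name is "scene" or "top" or "wrist"; returns a dict with "frame" (420x560x3 uint8, red, green, blue), "K" (3x3 intrinsics, pixels), "k1" (the pictures are not rectified: a ray, as slopes to the right and down, at radius r is drawn at 1 + k1 r^2 times it, then the intrinsics apply), "xyz" and "orientation" of the camera in the world. Camera axes: x right, y up, looking along -z (the intrinsics and any distortion apply to the point x, -y, -z); pixel columns grow to the right and rows downward; lengths in m; the calibration is good to about 2 mm. A picture is of the moment at which its call begins. There is no depth.
- finish_job(): hands the job in, once; it reports no verdict.
The state is a dict: "time_s": time; "joints": joint angles; "joint_velocities": joint speeds; "effort": joint torques, N m; "tcp_pos": TCP position; "ee_rot": TCP orientation; "wrist_force": force on the tool from outside, world axes, zero at the start; "moment": the same for the moment, N m; "gripper_width": opening from 0.0 (shut) to 1.0 (fully open).
Only numpy, scipy, OpenCV 4.12 (cv2) and the standard library are available. Lean on these libraries where they do the work, as an engineer would, in place of code of your own. Each camera call takes 0.05 s, during which the arm holds its last target. There are 200 camera calls.

## Working session

There is one attempt and no reset: what is moved stays moved. The work goes in short steps, Python scripts to look and compute and a shell command to move; the robot and the scene stay as the last step left them, time stands still between calls to the robot, and variables do not carry over. Pictures are saved under pics/ and viewed, about 8 in all and at most 12, crops included, and the job is handed in when it is done.

```bash
mkdir -p pics; ls; cat > h.py <<'E'
import numpy as np, cv2
from station import r, vision, finish_job
def cap(name, save=None):
    c=vision.capture(name)
    if save: cv2.imwrite('pics/'+save+'.png', cv2.cvtColor(np.array(c['frame'],dtype=np.uint8),cv2.COLOR_RGB2BGR))
    return c
def ray(c,u,v):
    K=np.array(c['K']); k=c['k1']
    p=cv2.undistortPoints(np.array([[[u,v]]],float),K,np.array([k,0,0,0.]))[0,0]
    return np.array(c['xyz']), np.array(c['orientation'])@np.array([p[0],-p[1],-1])
def onz(c,u,v,z):
    o,d=ray(c,u,v); return o+d*(z-o[2])/d[2]
def proj(c,P):
    q=np.array(c['orientation']).T@(np.array(P)-np.array(c['xyz'])); x,y=q[0]/-q[2],-q[1]/-q[2]
    s=1+c['k1']*(x*x+y*y); K=np.array(c['K']); return K[0,0]*x*s+K[0,2],K[1,1]*y*s+K[1,2]
E
python3 - <<'E'
from h import *
for n in ['scene','top']:
    c=cap(n,n+'0'); print(n,c['k1'],np.round(c['xyz'],3),np.round(c['orientation'],3).tolist(),np.array(c['K']).tolist())
s=r.sense(); print(s)
E
```

```text
pics
scene -0.10125226470555428 [ 1.077 -0.455  0.94 ] [[0.666, -0.574, 0.476], [0.746, 0.502, -0.439], [0.013, 0.647, 0.762]] [[403.16606165489026, 0.0, 282.0836807004291], [0.0, 403.16606165489026, 208.65959428124552], [0.0, 0.0, 1.0]]
top -0.0871952314785072 [0.331 0.029 1.45 ] [[-0.001, 0.988, -0.156], [-1.0, -0.002, -0.003], [-0.003, 0.156, 0.988]] [[539.7517330703313, 0.0, 281.14164741068754], [0.0, 539.7517330703313, 213.4440020941303], [0.0, 0.0, 1.0]]
{'time_s': 0.1, 'joints': array([ 8.83257865e+01,  2.20861637e+01,  3.87297953e-01, -2.31524324e-02,
       -6.84125394e+01, -1.48162319e+01]), 'joint_velocities': array([-0.00895586, -0.14050165,  0.17576448,  0.09928713, -0.04390619,
        0.01137455]), 'effort': array([-6.56479619e-05, -3.91689026e+01,  1.87935823e+01,  4.23189908e+00,
        1.34850101e-02, -7.57673229e-05]), 'tcp_pos': array([0.17726251, 0.59880716, 0.24027448]), 'ee_rot': array([[ 9.58824797e-01, -2.83997926e-01, -4.32389011e-04],
       [-2.83998223e-01, -9.58822859e-01, -1.93254839e-03],
       [ 1.34255267e-04,  1.97577303e-03, -9.99998039e-01]]), 'wrist_force': array([-0.11023896, -0.11148996,  0.28160797]), 'moment': array([-0.01609027, -0.06773244, -0.03225499]), 'gripper_width': 1.002201745270019}
```

View pics/top0.png

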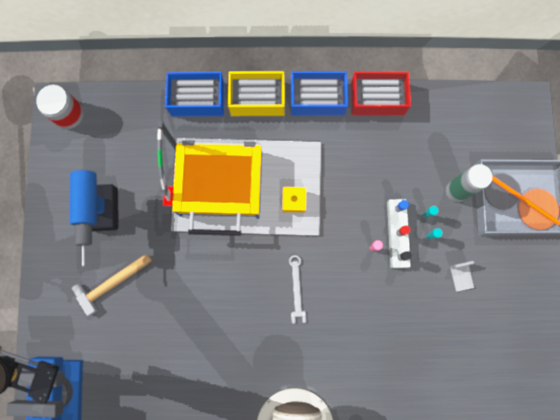

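View pics/scene0.png

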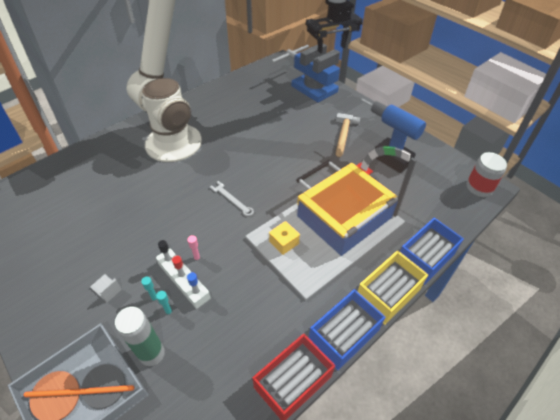

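Top view: the red pin is in the middle rack hole at about (405,230), between blue (403,205) and black (405,255). Pink (377,245) and turquoise (433,211)/(437,233) pins stand nearby. The bore is at about (293,199) and the handle bar runs roughly (190–240, 232). Next I measure these.

```bash
cat > m.py <<'E'
from h import *
def blobs(c,lo,hi,amin=15):
    hsv=cv2.cvtColor(np.array(c['frame'],dtype=np.uint8),cv2.COLOR_RGB2HSV)
    m=cv2.inRange(hsv,np.array(lo),np.array(hi))
    n,l,st,ce=cv2.connectedComponentsWithStats(m)
    return m,[(st[i].tolist(),ce[i]) for i in range(1,n) if st[i][4]>=amin]
E
python3 - <<'E'
from m import *
T=cap('top');S=cap('scene')
for n,c in(('T',T),('S',S)):
    for nm,lo,hi in(('red',(0,170,90),(7,255,255)),('red2',(173,170,90),(180,255,255)),('yel',(22,150,120),(34,255,255)),('teal',(80,100,80),(95,255,255)),('pink',(160,60,120),(175,169,255)),('blue',(105,150,80),(125,255,255))):
        m,b=blobs(c,lo,hi)
        print(n,nm,[(s,np.round(e,1).tolist()) for s,e in b])
# enlarge crops
a=cv2.imread('pics/top0.png')[120:280,150:460]; cv2.imwrite('pics/crop.png',cv2.resize(a,(775,400),interpolation=cv2.INTER_CUBIC))
E
```

```text
T red [([353, 72, 58, 43, 646], [386.8, 89.6]), ([53, 100, 27, 26, 246], [70.4, 115.8]), ([163, 187, 10, 19, 88], [168.3, 198.0]), ([400, 226, 10, 8, 59], [404.7, 229.7])]
T red2 [([356, 74, 22, 5, 59], [365.6, 75.6]), ([353, 107, 41, 8, 219], [370.1, 110.1])]
T yel [([228, 71, 57, 45, 1242], [255.4, 94.5]), ([172, 144, 89, 71, 2674], [217.1, 180.0]), ([283, 187, 23, 25, 550], [293.8, 199.1])]
T teal [([423, 206, 16, 12, 121], [430.9, 211.5]), ([426, 228, 17, 11, 123], [434.6, 233.4])]
T pink [([369, 240, 14, 11, 82], [375.7, 245.9])]
T blue [([165, 72, 59, 44, 1215], [194.6, 95.2]), ([291, 72, 57, 43, 1065], [319.1, 95.3]), ([70, 171, 34, 54, 1485], [84.0, 197.9]), ([398, 201, 11, 8, 68], [403.2, 204.7]), ([26, 357, 56, 63, 1122], [66.8, 386.9]), ([28, 364, 9, 4, 22], [31.8, 365.5]), ([48, 386, 14, 15, 141], [55.0, 393.8]), ([27, 393, 6, 7, 21], [28.9, 397.4])]
S red [([173, 257, 7, 7, 37], [176.3, 259.9]), ([254, 351, 56, 63, 186], [276.9, 388.7])]
S red2 []
S yel [([304, 165, 91, 59, 321], [358.6, 193.4]), ([299, 197, 44, 39, 70], [319.8, 215.2]), ([281, 230, 8, 7, 25], [284.2, 232.8]), ([271, 234, 27, 18, 60], [285.7, 242.8])]
S teal [([141, 276, 31, 38, 366], [156.2, 293.6])]
S pink [([187, 235, 13, 25, 183], [193.6, 245.9]), ([308, 337, 27, 31, 34], [321.5, 351.6])]
S blue [([325, 67, 12, 7, 39], [330.3, 69.9]), ([325, 86, 11, 5, 17], [329.8, 88.1]), ([0, 104, 21, 48, 509], [6.6, 132.3]), ([547, 141, 13, 41, 208], [555.2, 159.6]), ([403, 219, 60, 52, 306], [436.3, 242.7]), ([188, 273, 8, 11, 69], [192.0, 278.1]), ([311, 290, 73, 70, 463], [339.3, 327.3])]
```

View pics/crop.png

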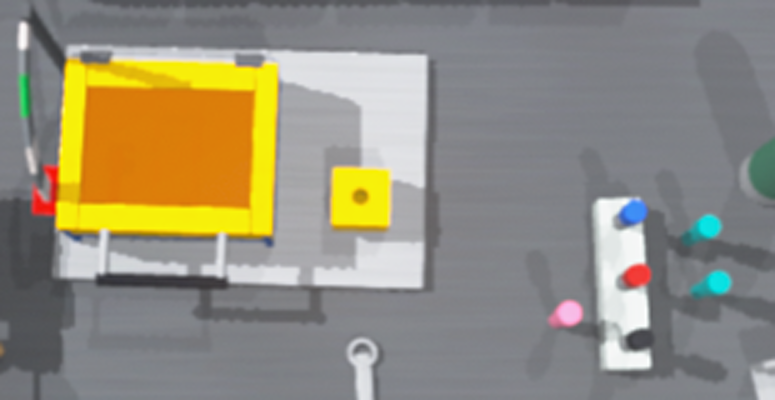

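The crop shows the bore at about (294.4,198.4) in the full image, the handle ends at (188.8,232.4) and (241.2,232.8), and the plate's corners. The fixture is turned only about 1–2°.

```bash
python3 - <<'E'
from m import *
T=cap('top');S=cap('scene')
full=lambda x,y:(150+x/2.5-.3,120+y/2.5-.3)
f=lambda p:np.round(p*1000,1)
print('red',f(onz(T,404.9,229.5,.103)),'blue',f(onz(T,403.2,204.7,.103)),'black',f(onz(T,*full(639,338),.103)))
print('red scene z.09',f(onz(S,176.3,260.2,.093)))
print('pink',f(onz(T,*full(569,312),.103)),'teal',f(onz(T,*full(709,225),.103)),f(onz(T,*full(719,281),.103)))
print('bore',f(onz(T,*full(361,196.5),.057)))
for p in((331,168),(390,169),(390,229),(331,228)): print(' blk',f(onz(T,*full(*p),.057)))
b=[onz(T,*full(*p),.096) for p in((97,281),(228,282.5))]
print('handle',[f(x) for x in b],f(sum(b)/2))
for p in((427,54),(424,289),(55,279),(66,46)): print(' plate',f(onz(T,*full(*p),.012)))
for p in((600,200),(641,199),(650,369),(604,370)): print(' rack',f(onz(T,*full(*p),.035)))
# dark bore centroid in top at full-res
g=cv2.cvtColor(np.array(T['frame'],dtype=np.uint8),cv2.COLOR_RGB2HSV)[:,:,2][190:207,286:303].astype(float); 
w=np.clip(np.median(g)-20-g,0,None);w[:2]=0;w[-4:]=0;w[:,:2]=0;w[:,-3:]=0
yy,xx=np.mgrid[190:207,286:303];u,v=(w*xx).sum()/w.sum(),(w*yy).sum()/w.sum();print('bore px',u,v,f(onz(T,u,v,.056)))
W=cap('wrist');print(W['xyz'],W['orientation'].round(3).tolist(),W['K'][0][0])
E
```

```text
red [ 502.6 -278.8  103. ] blue [ 566.1 -276.7  103. ] black [ 438.4 -277.5  103. ]
red scene z.09 [ 499.5 -278.7   93. ]
pink [ 464.9 -207.6  103. ] teal [ 553.1 -353.6  103. ] [ 495.7 -361.3  103. ]
bore [ 5.917e+02 -4.000e-01  5.700e+01]
 blk [622.2  31.1  57. ]
 blk [621.1 -31.1  57. ]
 blk [557.  -30.5  57. ]
 blk [558.2  31.2  57. ]
handle [array([497.9, 268.4,  96. ]), array([496.3, 135.3,  96. ])] [497.1 201.8  96. ]
 plate [760.  -75.1  12. ]
 plate [499.1 -68.4  12. ]
 plate [510.4 328.8  12. ]
 plate [770.7 324.9  12. ]
 rack [ 591.6 -256.4   35. ]
 rack [ 592.6 -300.6   35. ]
 rack [ 411.2 -303.6   35. ]
 rack [ 410.4 -254.9   35. ]
bore px 293.75343915343916 197.9089947089947 [5.929e+02 5.000e-01 5.600e+01]
[0.25405107 0.57652256 0.38481246] [[-0.284, 0.917, 0.279], [-0.959, -0.272, -0.083], [-0.0, -0.291, 0.957]] 327.7343992784272
```

Measurements agree with each other: rack pitch 64–65 mm, plate centre (635,128), handle predicted from the bore (497,202) and measured (497,202), fixture yaw about −1.4°. Next I move over the pin with the jaws along y and half open.

```bash
python3 -m jog '{"delta_pos":[[13.5,-36.5,0],[13.5,-36.5,0],[13.5,-36.5,0],[13.5,-36.5,0],[13.5,-36.5,0],[13.5,-36.5,0],[13.5,-36.5,0],[13.5,-36.5,0],[13.5,-36.5,0],[13.5,-36.5,0]],"rot":[[0,0,1.65],[0,0,1.65],[0,0,1.65],[0,0,1.65],[0,0,1.65],[0,0,1.65],[0,0,1.65],[0,0,1.65],[0,0,1.65],[0,0,1.65]],"grip":[55,55,55,55,55,55,55,55,55,55]}'
python3 -m jog '{"delta_pos":[[13.5,-36.5,0],[13.5,-36.5,0],[13.5,-36.5,0],[13.5,-36.5,0],[13.5,-36.5,0],[13.5,-36.5,0],[13.5,-36.5,0],[13.5,-36.5,0],[13.5,-36.5,0],[13.5,-36.5,0]],"rot":[[0,0,0],[0,0,0],[0,0,0],[0,0,0],[0,0,0],[0,0,0],[0,0,0],[0,0,0],[0,0,0],[0,0,0]],"grip":[55,55,55,55,55,55,55,55,55,55]}'
```

```text
time_s: 1.18
tcp_pos: [0.3125, 0.2324, 0.2416]
ee_rot: [[1.0, 0.003, 0.001], [0.003, -1.0, 0.001], [0.001, -0.001, -1.0]]
wrist_force: [1.4, -0.2, 1.1]
gripper_width: 0.556
time_s: 2.02
tcp_pos: [0.4476, -0.1328, 0.2416]
ee_rot: [[1.0, -0.0, 0.001], [-0.0, -1.0, 0.0], [0.001, -0.0, -1.0]]
wrist_force: [1.0, 0.5, 0.7]
gripper_width: 0.551
```

```bash
python3 -m jog '{"delta_pos":[[14,-36,0],[14,-36,0],[14,-36,0],[12,-37,0],[0,0,0],[0,0,0]],"rot":[[0,0,0],[0,0,0],[0,0,0],[0,0,0],[0,0,0],[0,0,0]],"grip":[55,55,55,55,55,55]}'
python3 - <<'E'
from m import *
W=cap('wrist','w1'); s=r.sense(); print(s['tcp_pos'],s['wrist_force'])
for lo,hi in(((0,170,60),(8,255,255)),((172,170,60),(180,255,255))):
    for st,e in blobs(W,lo,hi,60)[1]: print(st,e,onz(W,*e,.103))
print(proj(W,[.502,-.2785,.105]))
E
```

```text
time_s: 2.52
tcp_pos: [0.5013, -0.2774, 0.2401]
ee_rot: [[1.0, -0.003, -0.002], [-0.003, -1.0, 0.001], [-0.002, -0.001, -1.0]]
wrist_force: [-0.2, -0.2, 0.6]
gripper_width: 0.553
[ 0.50096168 -0.27619795  0.24049849] [-0.40171545  0.10420995 -1.04510196]
[264, 187, 25, 30, 502] [275.57968127 203.41832669] [ 0.50375359 -0.27900126  0.103     ]
(np.float64(275.02778345797407), np.float64(205.93355423502499))
```

View pics/w1.png

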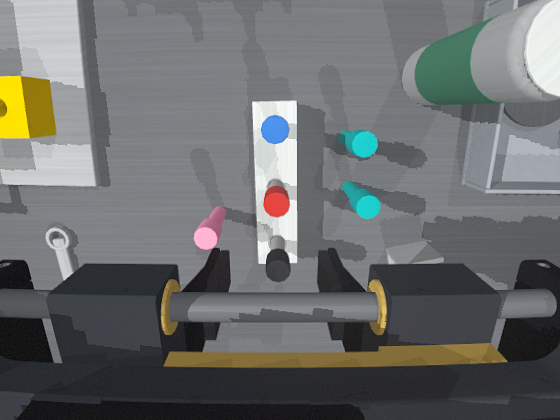

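Wrist view: the red head is at (276,200), clear between blue (275,129) and black (278,264). The jaws are well placed in y. Now I refine x using the top face only.

```bash
python3 - <<'E'
from m import *
W=cap('wrist');T=cap('top');S=cap('scene')
def face(c,box,z,sel):
    x0,y0,x1,y1=box; im=np.array(c['frame'],dtype=np.uint8)[y0:y1,x0:x1]
    hsv=cv2.cvtColor(im,cv2.COLOR_RGB2HSV); V=hsv[:,:,2]; hue=hsv[:,:,0]
    m=((hue<9)|(hue>170))&(hsv[:,:,1]>150)&(V>60) if sel=='r' else (abs(hue.astype(int)-110)<14)&(hsv[:,:,1]>130)&(V>60)
    print(sel,'V rows',[int(np.median(V[i][m[i]])) if m[i].sum()>2 else 0 for i in range(len(m))])
    t=V[m]; th,_=cv2.threshold(t.astype(np.uint8).reshape(-1,1),0,255,cv2.THRESH_OTSU)
    mm=(m&(V>th)).astype(np.uint8); n,l,st,ce=cv2.connectedComponentsWithStats(mm); i=1+np.argmax(st[1:,4])
    cs,_=cv2.findContours((l==i).astype(np.uint8),0,1); (u,v),R=cv2.minEnclosingCircle(cs[0])
    print(th,st[i],(u+x0,v+y0,R),np.round(onz(c,u+x0,v+y0,z)*1000,1))
face(W,(255,175,300,230),.105,'r'); face(W,(255,105,300,155),.105,'b')
face(T,(395,220,415,240),.105,'r'); face(S,(165,248,190,275),.105,'r')
for P in([.5,-.277,.105],[.506,-.277,.105],[.5,-.277,.075]):print(P,[np.round(proj(c,P),1) for c in (W,T,S)])
E
```

```text
r V rows [0, 0, 0, 0, 0, 0, 0, 0, 0, 0, 0, 158, 163, 167, 170, 175, 171, 181, 215, 230, 230, 228, 229, 229, 229, 229, 229, 229, 228, 228, 229, 228, 228, 228, 228, 228, 228, 228, 228, 227, 227, 0, 0, 0, 0, 0, 0, 0, 0, 0, 0, 0, 0, 0, 0]
200.0 [ 10  17  26  24 472] (277.478723526001, 203.9148941040039, 12.554757118225098) [ 503.5 -279.4  105. ]
b V rows [0, 0, 0, 0, 0, 0, 0, 0, 0, 0, 214, 221, 224, 235, 238, 238, 237, 237, 237, 237, 236, 236, 236, 236, 236, 236, 236, 236, 236, 235, 235, 235, 235, 235, 234, 234, 235, 231, 0, 0, 0, 0, 0, 0, 0, 0, 0, 0, 0, 0]
228.0 [  8  12  26  26 532] (275.59584617614746, 128.7460060119629, 13.47132396697998) [ 568.3 -277.8  105. ]
r V rows [0, 0, 0, 0, 0, 0, 0, 0, 0, 0, 0, 0, 0, 0, 0, 0, 0, 0, 0, 0]Traceback (most recent call last):
  File "<stdin>", line 13, in <module>
  File "<stdin>", line 9, in face
    return _wrapfunc(a, 'argmax', axis=axis, out=out, **kwds)
    return bound(*args, **kwds)
ValueError: attempt to get argmax of an empty sequence
```

The pin is at (503.3,−279) in the wrist view and (502.6,−279) in the top view. Shift (+2,−3), descend, grip.

```bash
python3 -m jog '{"delta_pos":[[2,-3,-20],[0,0,-30],[0,0,-30],[0,0,-30],[0,0,-20],[0,0,-12],[0,0,-7],[0,0,0],[0,0,0]],"rot":[[0,0,0],[0,0,0],[0,0,0],[0,0,0],[0,0,0],[0,0,0],[0,0,0],[0,0,0],[0,0,0]],"grip":[55,55,55,55,55,55,55,55,55]}'
python3 -m jog '{"delta_pos":[[0,0,0],[0,0,0],[0,0,0],[0,0,0],[0,0,0],[0,0,0]],"rot":[[0,0,0],[0,0,0],[0,0,0],[0,0,0],[0,0,0],[0,0,0]],"grip":[10,10,10,10,10,10]}'
```

```text
time_s: 3.47
tcp_pos: [0.5039, -0.2782, 0.0931]
ee_rot: [[1.0, 0.002, 0.001], [0.002, -1.0, -0.001], [0.001, 0.001, -1.0]]
wrist_force: [0.3, 0.1, 0.5]
gripper_width: 0.542
time_s: 3.97
tcp_pos: [0.5036, -0.279, 0.0927]
ee_rot: [[1.0, 0.0, 0.001], [0.0, -1.0, -0.001], [0.001, 0.001, -1.0]]
wrist_force: [0.0, -0.7, 2.2]
gripper_width: 0.267
```

```bash
python3 -m jog '{"delta_pos":[[0,0,5],[0,0,10],[0,0,15],[0,0,20],[0,0,25],[0,0,25],[0,0,10],[0,0,0]],"rot":[[0,0,0],[0,0,0],[0,0,0],[0,0,0],[0,0,0],[0,0,0],[0,0,0],[0,0,0]],"grip":[10,10,10,10,10,10,10,10]}'
python3 -m jog '{"delta_pos":[[8,-1,0],[10,30,0],[10,35,0],[10,35,0],[10,35,0],[10,35,0],[10,35,0],[10,35,0],[8,30,0],[2,10,0]],"rot":[[0,0,0],[0,0,0],[0,0,0],[0,0,0],[0,0,0],[0,0,0],[0,0,0],[0,0,0],[0,0,0],[0,0,0]],"grip":[10,10,10,10,10,10,10,10,10,10]}'
python3 -m jog '{"delta_pos":[[0,0,0],[0,0,0],[0,0,0]],"rot":[[0,0,0],[0,0,0],[0,0,0]],"grip":[10,10,10]}'
python3 - <<'E'
from m import *
W=cap('wrist','w2');T=cap('top','t2');S=cap('scene','s2')
a=lambda n,y,x,h,w:cv2.resize(cv2.imread(f'pics/{n}.png')[y:y+h,x:x+w],(400,300),interpolation=cv2.INTER_CUBIC)
cv2.imwrite('pics/m2.png',np.vstack([np.hstack([a('w2',120,160,180,240),a('t2',150,240,75,100)]),np.hstack([a('s2',170,230,90,120),a('w2',0,0,420,560)])]))
s=r.sense();print(s['tcp_pos'],s['ee_rot'][:,2],s['gripper_width'])
E
```

```text
time_s: 4.63
tcp_pos: [0.5048, -0.2792, 0.2056]
ee_rot: [[1.0, 0.0, 0.006], [0.0, -1.0, -0.002], [0.006, 0.002, -1.0]]
wrist_force: [-0.1, 0.2, -0.7]
gripper_width: 0.267
time_s: 5.47
tcp_pos: [0.5919, 0.0042, 0.1996]
ee_rot: [[1.0, 0.004, -0.003], [0.004, -1.0, -0.0], [-0.003, -0.0, -1.0]]
wrist_force: [-0.3, -0.4, -0.9]
gripper_width: 0.264
time_s: 5.72
tcp_pos: [0.5907, -0.0006, 0.2009]
ee_rot: [[1.0, -0.001, -0.003], [-0.001, -1.0, -0.001], [-0.003, 0.001, -1.0]]
wrist_force: [0.2, -0.4, -1.5]
gripper_width: 0.265
[ 0.59099254 -0.00098882  0.20195593] [-8.03391007e-04 -1.94052847e-04 -9.99999658e-01] 0.2670836453252131
```

View pics/m2.png

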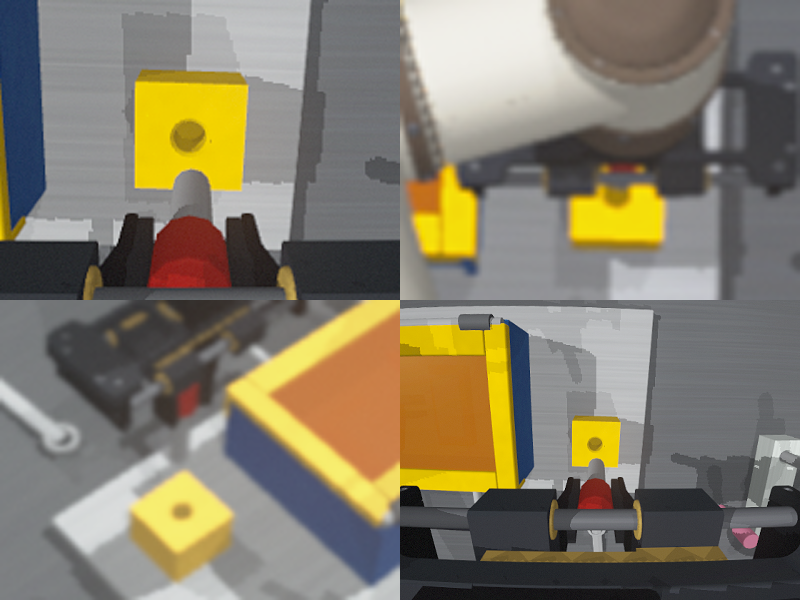

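The pin is held upright, its foot at about (275,222+) in the wrist image, and the bore is visible at about (273,201). Next: the bore position from the wrist view, plus a check of the wrist camera against the pin's own shaft.

```bash
python3 - <<'E'
from m import *
W=cap('wrist','w3'); s=r.sense(); t=s['tcp_pos']; f=lambda p:np.round(np.array(p)*1000,1); print(f(t))
im=np.array(W['frame'],dtype=np.uint8);hsv=cv2.cvtColor(im,cv2.COLOR_RGB2HSV)
# bore mouth: dark yellow within block
V=hsv[:,:,2].astype(int); x0,y0,x1,y1=250,180,300,222
m=((V[y0:y1,x0:x1]<190)).astype(np.uint8); n,l,st,ce=cv2.connectedComponentsWithStats(m)
for i in range(1,n):
    if st[i][4]>100:
        cs,_=cv2.findContours((l==i).astype(np.uint8),0,1);e=cv2.fitEllipse(max(cs,key=len))
        print(st[i],np.round(e[0],1)+np.array([x0,y0]),np.round(e[1:][0],1), f(onz(W,e[0][0]+x0,e[0][1]+y0,.057)))
# block top corners
m=cv2.inRange(hsv,np.array([22,150,225]),np.array([34,255,255]));print(np.unique(V[165:236,240:310][hsv[165:236,240:310,1]>150])[-5:])
for p in((135,82),(248,84),(243,191),(134,188)): print(f(onz(W,160+.6*p[0]-.2,120+.6*p[1]-.2,.057)))
# pin shaft edges by row
for v in range(221,246,4): print(v,hsv[v,260:292,1].tolist())
for h in(.077,.06,.05): print('axis',h,np.round(proj(W,t-[0,0,h]),1),'edges',[np.round(proj(W,t-[0,d,h])[0],1) for d in(-.008,.008)])
print('foot near edge top',proj(W,t+[.008,0,-.077]),'wid z-.074',proj(W,t+[.008,0,-.074]))
E
```

```text
[591.1  -0.9 202.2]
[ 12  13  21  19 292] [271.6 201.5] [17.7 19.5] [593.3   0.9  57. ]
[245 246 247 248 251]
[623.2  28.1  57. ]
[622. -32.  57.]
[561.2 -31.   57. ]
[563.1  30.6  57. ]
221 [255, 255, 255, 255, 255, 255, 255, 255, 255, 255, 240, 222, 197, 175, 119, 159, 168, 210, 222, 255, 255, 255, 255, 255, 255, 255, 255, 255, 255, 255, 255, 255]
225 [255, 255, 255, 255, 255, 211, 121, 21, 5, 2, 9, 13, 10, 12, 14, 16, 15, 15, 22, 24, 16, 12, 34, 151, 228, 255, 255, 255, 255, 255, 255, 255]
229 [255, 255, 255, 249, 138, 17, 4, 4, 5, 7, 6, 11, 8, 10, 10, 13, 13, 20, 20, 22, 25, 18, 20, 14, 43, 154, 255, 255, 255, 255, 255, 255]
233 [149, 174, 172, 132, 12, 4, 4, 5, 9, 6, 8, 4, 10, 12, 10, 13, 17, 16, 11, 14, 22, 16, 23, 18, 14, 53, 159, 228, 226, 238, 223, 225]
237 [7, 4, 5, 5, 3, 5, 5, 7, 5, 9, 6, 6, 10, 8, 8, 13, 11, 11, 13, 14, 18, 19, 16, 19, 21, 21, 9, 1, 3, 1, 1, 1]
241 [3, 7, 4, 2, 5, 0, 4, 5, 6, 4, 8, 4, 10, 13, 11, 9, 20, 17, 16, 14, 12, 16, 16, 16, 19, 20, 9, 1, 3, 0, 0, 1]
245 [3, 2, 4, 0, 3, 2, 4, 15, 10, 15, 15, 17, 14, 12, 9, 14, 16, 14, 12, 14, 12, 19, 14, 14, 15, 17, 16, 3, 1, 1, 0, 0]
axis 0.077 [273.6 229.2] edges [np.float64(262.4), np.float64(284.8)]
axis 0.06 [273.6 238. ] edges [np.float64(261.6), np.float64(285.6)]
axis 0.05 [273.6 243.7] edges [np.float64(261.0), np.float64(286.1)]
foot near edge top (np.float64(273.55575937322396), np.float64(218.60788150348858)) wid z-.074 (np.float64(273.55492193200996), np.float64(219.93876368009566))
```

```bash
python3 - <<'E'
import cv2
cv2.imwrite('pics/z3.png',cv2.resize(cv2.imread('pics/w3.png')[160:250,225:325],(800,720),interpolation=cv2.INTER_NEAREST)[:600])
E
```

```text
(no output)
```

View pics/z3.png

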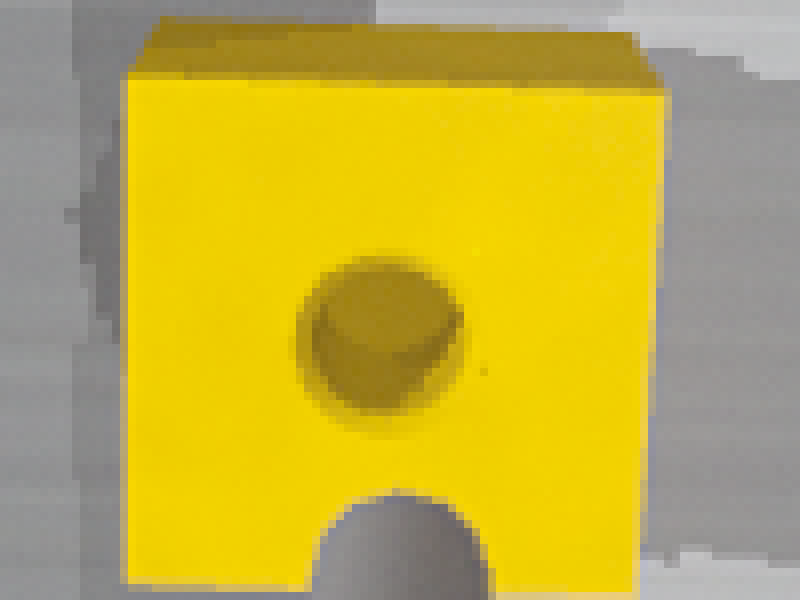

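The mouth is centred at (272.3,202.5) and the pin shaft at u=274.8, so the bore lies about +2 mm x, +1.5–2 mm y from the pin. That is well inside the 5 mm chamfer capture. Descend with force checks.

```bash
python3 -m jog '{"delta_pos":[[2,1.5,-10],[0,0,-20],[0,0,-15],[0,0,-5],[0,0,-2],[0,0,0]],"rot":[[0,0,0],[0,0,0],[0,0,0],[0,0,0],[0,0,0],[0,0,0]],"grip":[10,10,10,10,10,10]}'
python3 -m jog '{"delta_pos":[[0,0,-4],[0,0,-4],[0,0,-3],[0,0,-3],[0,0,0],[0,0,0]],"rot":[[0,0,0],[0,0,0],[0,0,0],[0,0,0],[0,0,0],[0,0,0]],"grip":[10,10,10,10,10,10]}'
```

```text
time_s: 6.42
tcp_pos: [0.5935, 0.0015, 0.15]
ee_rot: [[1.0, 0.0, -0.0], [0.0, -1.0, -0.0], [-0.0, 0.0, -1.0]]
wrist_force: [0.3, -0.5, -1.7]
gripper_width: 0.266
time_s: 6.92
tcp_pos: [0.5933, 0.0018, 0.1361]
ee_rot: [[1.0, 0.0, -0.0], [0.0, -1.0, -0.0], [-0.0, 0.0, -1.0]]
wrist_force: [0.7, 0.5, -1.6]
gripper_width: 0.268
```

```bash
python3 -m jog '{"delta_pos":[[0,0,-2],[0,0,-2],[0,0,-1],[0,0,0],[0,0,0]],"rot":[[0,0,0],[0,0,0],[0,0,0],[0,0,0],[0,0,0]],"grip":[10,10,10,10,10]}'
python3 -m jog '{"delta_pos":[[0,0,-1],[0,0,-1],[0,0,-1],[0,0,0],[0,0,0]],"rot":[[0,0,0],[0,0,0],[0,0,0],[0,0,0],[0,0,0]],"grip":[10,10,10,10,10]}'
```

```text
time_s: 7.33
tcp_pos: [0.5933, 0.0015, 0.1312]
ee_rot: [[1.0, 0.0, -0.0], [0.0, -1.0, -0.0], [-0.0, 0.0, -1.0]]
wrist_force: [-0.3, -0.9, -1.9]
gripper_width: 0.267
time_s: 7.75
tcp_pos: [0.5932, 0.0015, 0.1281]
ee_rot: [[1.0, 0.0, -0.0], [0.0, -1.0, -0.0], [-0.0, 0.0, -1.0]]
wrist_force: [0.0, -2.0, 0.2]
gripper_width: 0.266
```

In the bore by 6 mm, with a slight −2 N in y, so I ease that way and keep going.

```bash
python3 -m jog '{"delta_pos":[[0,-0.5,-1],[0,0,-2],[0,0,-2],[0,0,-2],[0,0,-2],[0,0,0]],"rot":[[0,0,0],[0,0,0],[0,0,0],[0,0,0],[0,0,0],[0,0,0]],"grip":[10,10,10,10,10,10]}'
python3 -m jog '{"delta_pos":[[0,0,-2],[0,0,-2],[0,0,-2],[0,0,-2],[0,0,0],[0,0,0]],"rot":[[0,0,0],[0,0,0],[0,0,0],[0,0,0],[0,0,0],[0,0,0]],"grip":[10,10,10,10,10,10]}'
```

```text
time_s: 8.25
tcp_pos: [0.5932, 0.0012, 0.1187]
ee_rot: [[1.0, 0.0, -0.001], [0.0, -1.0, -0.0], [-0.001, 0.0, -1.0]]
wrist_force: [0.2, -2.4, -2.2]
gripper_width: 0.271
time_s: 8.75
tcp_pos: [0.5932, 0.0012, 0.1108]
ee_rot: [[1.0, -0.0, -0.001], [-0.0, -1.0, -0.0], [-0.001, 0.0, -1.0]]
wrist_force: [0.3, -3.2, -1.2]
gripper_width: 0.269
```

```bash
python3 -m jog '{"delta_pos":[[0,-0.5,-1],[0,0,-2],[0,0,-1],[0,0,-1],[0,0,0],[0,0,0]],"rot":[[0,0,0],[0,0,0],[0,0,0],[0,0,0],[0,0,0],[0,0,0]],"grip":[10,10,10,10,10,10]}'
python3 -m jog '{"delta_pos":[[0,0,-1],[0,0,-1],[0,0,0],[0,0,0]],"rot":[[0,0,0],[0,0,0],[0,0,0],[0,0,0]],"grip":[10,10,10,10]}'
```

```text
time_s: 9.25
tcp_pos: [0.5933, 0.0009, 0.106]
ee_rot: [[1.0, 0.0, -0.0], [0.0, -1.0, 0.0], [-0.0, -0.0, -1.0]]
wrist_force: [-0.0, -1.1, -0.4]
gripper_width: 0.264
time_s: 9.58
tcp_pos: [0.5936, 0.0009, 0.1047]
ee_rot: [[1.0, 0.0, 0.001], [0.0, -1.0, 0.0], [0.001, -0.0, -1.0]]
wrist_force: [-0.3, -1.7, 2.6]
gripper_width: 0.273
```

```bash
python3 -m jog '{"delta_pos":[[0,0,-1],[0,0,-0.5],[0,0,0],[0,0,0]],"rot":[[0,0,0],[0,0,0],[0,0,0],[0,0,0]],"grip":[10,10,10,10]}'
python3 -m jog '{"delta_pos":[[0,0,0],[0,0,0],[0,0,0],[0,0,0]],"rot":[[0,0,0],[0,0,0],[0,0,0],[0,0,0]],"grip":[45,45,45,45]}'
```

```text
time_s: 9.92
tcp_pos: [0.594, 0.0008, 0.1046]
ee_rot: [[1.0, 0.001, 0.002], [0.001, -1.0, -0.0], [0.002, 0.0, -1.0]]
wrist_force: [-3.0, -1.2, 9.1]
gripper_width: 0.266
time_s: 10.25
tcp_pos: [0.5933, 0.0011, 0.1024]
ee_rot: [[1.0, 0.0, -0.0], [0.0, -1.0, 0.0], [-0.0, -0.0, -1.0]]
wrist_force: [0.0, -0.2, -0.7]
gripper_width: 0.429
```

The pin bottomed out: 9 N at TCP z 104.6, which puts the foot at about 27 mm as expected, and it's released. Retract and check.

```bash
python3 -m jog '{"delta_pos":[[0,0,6],[0,0,12],[0,0,20],[0,0,30],[0,0,40],[0,0,40],[0,0,0],[0,0,0]],"rot":[[0,0,0],[0,0,0],[0,0,0],[0,0,0],[0,0,0],[0,0,0],[0,0,0],[0,0,0]],"grip":[45,45,45,45,45,45,45,45]}'
python3 -m jog '{"delta_pos":[[-10,20,0],[-10,20,0],[-10,20,0],[-10,20,0],[-10,20,0],[-10,20,0],[-10,20,0],[-10,20,0],[-8,20,0],[-8,21,0]],"rot":[[0,0,-7],[0,0,-7],[0,0,-7],[0,0,-7],[0,0,-7],[0,0,-7],[0,0,-7],[0,0,-7],[0,0,-7],[0,0,-7]],"grip":[50,50,50,50,50,50,50,50,50,50]}'
python3 -m jog '{"delta_pos":[[0,0,0],[0,0,0],[0,0,0],[0,0,0],[0,0,0],[0,0,0]],"rot":[[0,0,-7],[0,0,-7],[0,0,-7.4],[0,0,0],[0,0,0],[0,0,0]],"grip":[50,50,50,50,50,50]}'
python3 - <<'E'
from m import *
W=cap('wrist','w4');T=cap('top','t4');S=cap('scene','s4')
a=lambda n,y,x,h,w:cv2.resize(cv2.imread(f'pics/{n}.png')[y:y+h,x:x+w],(400,300),interpolation=cv2.INTER_CUBIC)
cv2.imwrite('pics/m4.png',np.vstack([np.hstack([a('w4',0,0,420,560),a('t4',120,150,120,160)]),np.hstack([a('s4',110,210,150,200),a('s4',200,250,60,80)])]))
s=r.sense();print(s['tcp_pos'],s['joints'].round(1)); H=[.497,.202,.096]
print([np.round(proj(c,H)) for c in(W,T,S)])
for u,v in ((0,0),): pass
E
```

```text
time_s: 10.92
tcp_pos: [0.5947, 0.0012, 0.2543]
ee_rot: [[1.0, 0.0, 0.007], [0.0, -1.0, 0.002], [0.007, -0.002, -1.0]]
wrist_force: [-0.2, -0.3, -0.9]
gripper_width: 0.452
time_s: 11.75
tcp_pos: [0.4961, 0.2023, 0.2494]
ee_rot: [[0.336, -0.942, -0.002], [-0.942, -0.336, -0.001], [0.0, 0.003, -1.0]]
wrist_force: [1.1, -0.2, -0.4]
gripper_width: 0.498
time_s: 12.25
tcp_pos: [0.4971, 0.2016, 0.25]
ee_rot: [[-0.018, -1.0, -0.001], [-1.0, 0.018, -0.001], [0.001, 0.001, -1.0]]
wrist_force: [0.3, -1.0, -0.2]
gripper_width: 0.503
[0.49733362 0.20161599 0.25052066] [ 39.4  13.1 -11.1  -0.  -65.9 -40.5]
[array([273., 202.]), array([215., 232.]), array([313., 170.])]
```

View pics/m4.png

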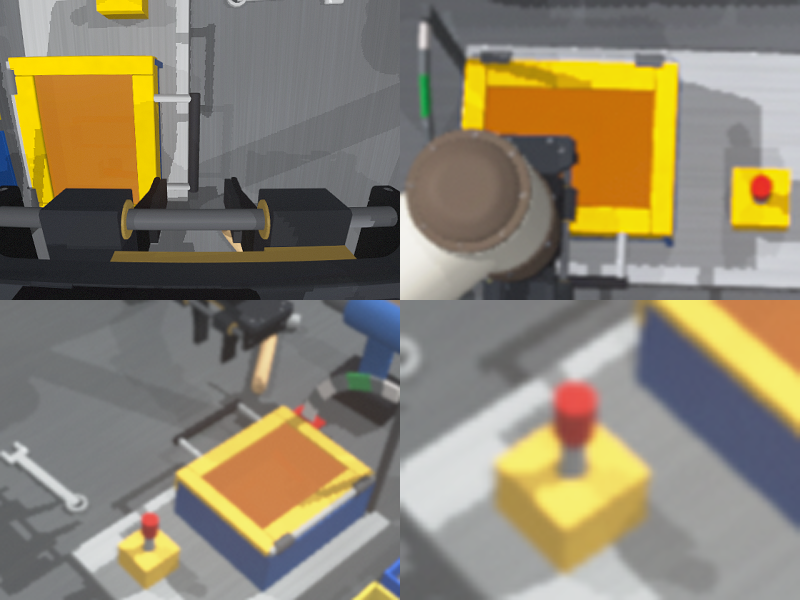

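The pin stands upright and home, with 30 mm of shaft showing between block and head. In the wrist view the handle is at about (272,200), where it was predicted (273,202). Descend and pinch.

```bash
python3 -m jog '{"delta_pos":[[0,0,-20],[0,0,-35],[0,0,-35],[0,0,-30],[0,0,-20],[0,0,-10],[0,0,-4],[0,0,0],[0,0,0]],"rot":[[0,0,0],[0,0,0],[0,0,0],[0,0,0],[0,0,0],[0,0,0],[0,0,0],[0,0,0],[0,0,0]],"grip":[50,50,50,50,50,50,50,50,50]}'
python3 -m jog '{"delta_pos":[[0,0,0],[0,0,0],[0,0,0],[0,0,0],[0,0,0],[0,0,0],[0,0,0]],"rot":[[0,0,0],[0,0,0],[0,0,0],[0,0,0],[0,0,0],[0,0,0],[0,0,0]],"grip":[0,0,0,0,0,0,0]}'
python3 - <<'E'
import numpy as np
# handle arc, tool tilt 0.85*A, from 0 to 60 step 3
y=np.deg2rad(-1.4)
for A in range(0,61,6):
    a=np.deg2rad(A);b=np.deg2rad(A+6);print(A,'->',A+6,'dalong',round(230*(np.cos(a)-np.cos(b)),1),'dz',round(230*(np.sin(b)-np.sin(a)),1))
E
```

```text
time_s: 13.15
tcp_pos: [0.4983, 0.2024, 0.098]
ee_rot: [[-0.019, -1.0, 0.002], [-1.0, 0.019, 0.001], [-0.001, -0.002, -1.0]]
wrist_force: [0.6, 0.2, -0.4]
gripper_width: 0.495
time_s: 13.73
tcp_pos: [0.499, 0.202, 0.0974]
ee_rot: [[-0.02, -1.0, 0.003], [-1.0, 0.02, 0.001], [-0.001, -0.003, -1.0]]
wrist_force: [3.5, -3.2, -0.5]
gripper_width: 0.154
0 -> 6 dalong 1.3 dz 24.0
6 -> 12 dalong 3.8 dz 23.8
12 -> 18 dalong 6.2 dz 23.3
18 -> 24 dalong 8.6 dz 22.5
24 -> 30 dalong 10.9 dz 21.5
30 -> 36 dalong 13.1 dz 20.2
36 -> 42 dalong 15.2 dz 18.7
42 -> 48 dalong 17.0 dz 17.0
48 -> 54 dalong 18.7 dz 15.2
54 -> 60 dalong 20.2 dz 13.1
60 -> 66 dalong 21.5 dz 10.9
```

Gripped (13.4 mm opening, 14 mm bar). As the guard opens the panel drops away below the handle, so the tool can stay vertical. Now follow the arc.

```bash
python3 -m jog '{"delta_pos":[[0.3,0,12],[1,0,12],[1.6,0,12],[2.2,0,11.8],[2.8,-0.1,11.7],[3.4,-0.1,11.6],[4,-0.1,11.3],[4.6,-0.1,11.2],[0,0,0]],"rot":[[0,0,0],[0,0,0],[0,0,0],[0,0,0],[0,0,0],[0,0,0],[0,0,0],[0,0,0],[0,0,0]],"grip":[0,0,0,0,0,0,0,0,0]}'
python3 -m jog '{"delta_pos":[[5.2,-0.1,10.9],[5.7,-0.1,10.6],[6.3,-0.2,10.3],[6.8,-0.2,9.9],[7.4,-0.2,9.6],[7.8,-0.2,9.1],[0,0,0]],"rot":[[0,0,0],[0,0,0],[0,0,0],[0,0,0],[0,0,0],[0,0,0],[0,0,0]],"grip":[0,0,0,0,0,0,0]}'
```

```text
time_s: 14.48
tcp_pos: [0.5179, 0.2011, 0.1909]
ee_rot: [[-0.021, -1.0, 0.001], [-1.0, 0.021, 0.0], [-0.0, -0.001, -1.0]]
wrist_force: [3.1, -0.5, -7.0]
gripper_width: 0.154
time_s: 15.07
tcp_pos: [0.554, 0.1999, 0.2504]
ee_rot: [[-0.021, -1.0, -0.007], [-1.0, 0.021, -0.002], [0.002, 0.007, -1.0]]
wrist_force: [-8.6, 0.7, 1.1]
gripper_width: 0.152
```

```bash
python3 -m jog '{"delta_pos":[[8.3,-0.2,8.7],[8.7,-0.2,8.3],[9.2,-0.2,7.8],[9.5,-0.2,7.4],[9.9,-0.2,6.8],[10.3,-0.2,6.3],[0,0,0],[0,0,0],[0,0,0],[0,0,0]],"rot":[[0,0,0],[0,0,0],[0,0,0],[0,0,0],[0,0,0],[0,0,0],[0,0,0],[0,0,0],[0,0,0],[0,0,0]],"grip":[0,0,0,0,0,0,0,0,0,0]}'
python3 - <<'E'
from m import *
T=cap('top','t5');S=cap('scene','s5')
a=lambda n,y,x,h,w:cv2.resize(cv2.imread(f'pics/{n}.png')[y:y+h,x:x+w],(400,300),interpolation=cv2.INTER_CUBIC)
cv2.imwrite('pics/m5.png',np.vstack([np.hstack([a('s5',0,0,420,560),a('t5',0,0,420,560)]),np.hstack([a('s5',110,250,120,160),a('t5',120,140,90,120)])]))
s=r.sense();t=s['tcp_pos'];print(t,s['wrist_force'],np.degrees(np.arctan2(t[2]-.096,.7269-t[0])),np.hypot(t[2]-.096,.7269-t[0]))
E
```

```text
time_s: 15.9
tcp_pos: [0.6087, 0.1982, 0.299]
ee_rot: [[-0.019, -1.0, -0.006], [-1.0, 0.019, -0.003], [0.003, 0.006, -1.0]]
wrist_force: [-12.9, -0.5, 12.9]
gripper_width: 0.147
[0.60864226 0.19817833 0.2988979 ] [-13.44410072  -0.53114743  14.09474158] 59.76450384829955 0.23484559054558096
```

View pics/m5.png

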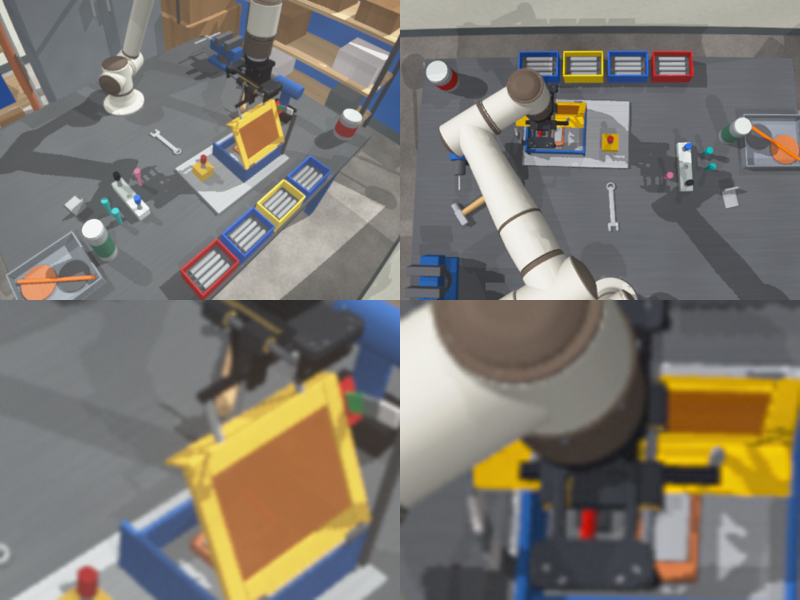

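The guard is held about 60° and the red pointer is beside the green. The wrist reads about 19 N along the guard's radius (−x,+z), so I ease the arm outward along that line, which leaves the angle unchanged.

```bash
python3 -m jog '{"delta_pos":[[-1,0,1.5],[-1,0,1.5],[0,0,0],[0,0,0],[0,0,0]],"rot":[[0,0,0],[0,0,0],[0,0,0],[0,0,0],[0,0,0]],"grip":[0,0,0,0,0]}'
python3 - <<'E'
from m import *
S=cap('scene','s6');W=cap('wrist','w6')
f=lambda n,y,x,h,w:cv2.resize(cv2.imread(f'pics/{n}.png')[y:y+h,x:x+w],(400,400),interpolation=cv2.INTER_CUBIC)
cv2.imwrite('pics/m6.png',np.hstack([f('s6',125,345,60,60),cv2.resize(cv2.imread('pics/w6.png'),(400,400))]))
s=r.sense();t=s['tcp_pos'];print(t,s['wrist_force'],s['moment'])
R=np.array([[np.cos(.0244),np.sin(.0244),0],[-np.sin(.0244),np.cos(.0244),0],[0,0,1]]);H=np.array([.7269,.1968,.096])
for A in(52,60,68):
  a=np.deg2rad(A); print(A,[np.round((np.array(proj(S,H+R@[-q*np.cos(a),yy,q*np.sin(a)]))-[345,125])*400/60) for q,yy in((.14,.125),(.14,.14))])
print('handle expected',np.round(proj(W,t),0))
E
```

```text
time_s: 16.42
tcp_pos: [0.6077, 0.1982, 0.2985]
ee_rot: [[-0.02, -1.0, -0.007], [-1.0, 0.02, -0.003], [0.003, 0.007, -1.0]]
wrist_force: [-5.9, -2.1, 3.3]
gripper_width: 0.148
[0.60770555 0.19819624 0.29846745] [-6.94644159 -1.38599302  2.68341117] [-0.4035598   2.14541502 -0.06497177]
52 [array([261., 163.]), array([284., 148.])]
60 [array([296., 163.]), array([319., 148.])]
68 [array([334., 170.]), array([357., 154.])]
handle expected [273. 282.]
```

View pics/m6.png

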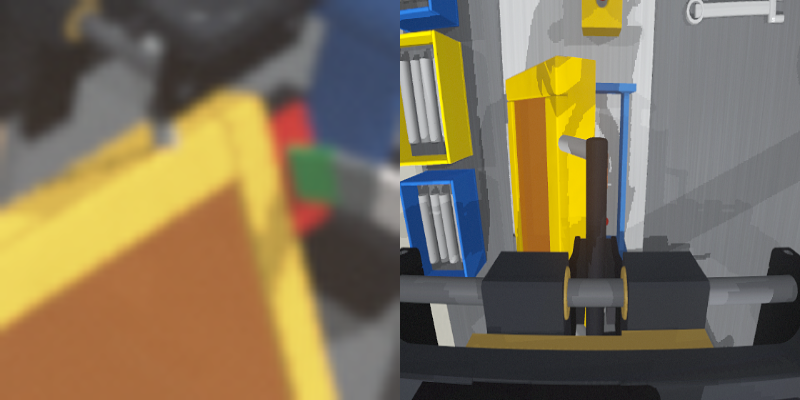

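The red pointer lies over the green band, with the green's 68° edge visible just beyond it. Kinematics give 59.5°. The remaining force is about 5 N tangential, which is just the guard's closing load. Hand in after a short hold check.

```bash
python3 -m jog '{"delta_pos":[[0,0,0],[0,0,0],[0,0,0],[0,0,0],[0,0,0],[0,0,0]],"rot":[[0,0,0],[0,0,0],[0,0,0],[0,0,0],[0,0,0],[0,0,0]],"grip":[0,0,0,0,0,0]}' && python3 -c "
from station import finish_job; print(finish_job())"
```

```text
time_s: 17.02
tcp_pos: [0.6077, 0.1983, 0.2985]
ee_rot: [[-0.02, -1.0, -0.007], [-1.0, 0.02, -0.003], [0.003, 0.007, -1.0]]
wrist_force: [-7.1, -1.1, 2.4]
gripper_width: 0.154
the job is handed in; nothing more can be done
None
```

I put the red-headed pin in the bore, let go of it, then raised the spark guard to about 60° and was still holding it there when I handed the job in at about 17 s.

- **Pin:** it bottomed out with a 9 N push, with its foot at about 27 mm, the bore's floor height. After release the camera showed it upright, with about 30 mm of shaft between the block and the head.
- **Guard:** the arm's position puts it at 59.5°, give or take about 1° because the hinge position was measured from the images. The last picture shows the red pointer over the green, which agrees. It did not move in the final half second, and the wrist felt about 7 N, which is mostly the guard's own weight and spring.
- **What didn't go as expected:** at the top of the swing the wrist read about 19 N along the guard's radius, so the handle sat roughly 5 mm off my planned arc. I eased the arm outward, and that cleared it without changing the angle.
- **Everything else:** I saw nothing else moved in the pictures, but I did not measure the other items again at the end.

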